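# Pack two brass trinket pots and press the case's cover plate level

### The arm

A 6-joint arm with a two-finger parallel gripper is mounted at the origin on the work surface. World frame = base frame: x ahead of the robot, y to its left, z up, the work surface at z = 0. Lengths are in m, angles in rad, forces in N, time in s.
With the tool pointing down it reaches from about 0.325 to 0.9 m from the base axis. Payload 6.1 kg.
Tool frame: the origin (TCP) lies on the mounting face of the last link; the fingertips stand 173 mm ahead of it and the grasp point (between the pads) lies 155 mm ahead of it; z points along the fingers, y is the line along which they close (so a half turn about z gives the same grasp; the last joint's range is limited). The gripper opens to 85 mm and grips with 20 to 120 N. Pads are 22 mm wide; open, the fingers measure 114 mm over their backs; the gripper's body (76 mm by 85 mm) begins 54 mm behind the grasp point. The pads swing forward as they close: fully open they stand 13 mm farther back than shut.
Start: joints at [1.058, 0.22, 1.526, -0, 1.395, -0.126], TCP at [0.236, 0.579, 0.405] pointing down, gripper open.
Joint ranges: [-2.98, 2.98], [-0.91, 2.08], [0.09, 2.57], [-1.24, 4.39], [0.2, 2.65], [-2.68, 2.68]. Speed limits (rad/s): [2.57, 2.57, 3.01, 3.14, 3.14, 3.14].

### API

Orientations are given as a 3x3 rotation matrix whose columns are the frame's x, y, z axes.
In Python, from station import get_obs, capture, finish_job, find_in gives the robot as it stands.
- The arm moves only by the tool play_rows, never from a script. Its argument "deltas" is a list of rows, each an object with "dp": the shift along the tool's x, y, z in mm, a list of three; "dr": the turn, a rotation vector about the tool's x, y, z in rad, a list of three; "hand": the closure in counts, from 0 (fully open) to 255 (shut). A call has 1 to 10 rows; each row shifts and turns the commanded pose from where the row before left it, along the tool's axes as they then stand; what a row does not reach is not made up. A row lasts 1/8 s, in which the tool goes at most 62.5 mm and 10.7 degrees, less where a joint would pass 70% of its speed; a pose out of reach is approached as far as the arm can. A call with a gripper value outside its range is refused whole. The fingers move at their own pace and stop on an object; "squeeze" is the grip in N (left out, the last holds). Time passes only in rows, so rows that do not move let the fingers close. It gives the time, the measured TCP pose, the force, the opening and the grip force at its end, in the units of the state.
- get_obs(): the state, without advancing time (a new reading comes with each control period).
- capture(name): name is "scene" or "top" or "wrist"; returns a dict with "color" (420x560x3 uint8, red, green, blue), "camera_matrix" (3x3 intrinsics, pixels), "R" (3x3) and "t" (3): a world point X has camera coordinates R X + t. Camera axes: x right, y down, z forward; pixel columns grow to the right and rows downward; lengths in m; the calibration is good to about 2 mm. The wrist camera is an equidistant fisheye: a pixel r from the principal point sees the ray r / f radians off the axis. A picture is of the moment at which its call begins. There is no depth.
- finish_job(): hands the job in; it is judged then, once.
Trained networks look in a picture, given as the dict that the camera call returned (one of the last four; its "shot" number tells which), for a name from the list of things; names that differ only in an ending like _2 or _b are one class to them, and where a whole thing is asked for, a point or a joint stands for the part that bears it (a point fixed in the world has none). Each returns a list of dicts, best first, with "confidence" (0 to 1); they miss things now and then, are a little off and sometimes report something else, mostly with a low value. They report only what shows in the picture. A call takes as long as a camera call. They do not tell look-alikes from the thing itself.
- find_in(picture, label): "location" ([x, y, z] in m, in the coordinates of the camera as it stood for that picture, good to about 4 mm: the middle of the surface that is visible of it).
The state is a dict: "clock": time; "joints": joint angles; "joint_velocities": joint speeds; "tau": joint torques, N m; "tool_pos": TCP position; "tool_rot": TCP orientation; "ft_force": force on the tool from outside, world axes, zero at the start; "wrist_torque": the same for the moment, N m; "grip_width": finger opening in m; "gripper_force": force on a finger pad.
Only numpy, scipy, OpenCV 4.12 (cv2) and the standard library are available. Lean on these libraries where they do the work, as an engineer would, in place of code of your own. Each camera call takes 0.05 s, during which the arm holds its last target. There are 200 camera calls.

### The job

Pack the sale: stand the two brass trinket pots upright in the wooden presentation case, one in each well, and then lay the black inlaid cover plate in the case's opening, without dropping it, and press it down until it sits fully home and level all round, flush with the rim. Leave the hammer, cup and bottle alone and let go of everything.

Things in the scene. Friction and masses are not known exactly. Their poses are not given: they have to be found in the camera images.
- case: Fixed dark wooden open case, 128 (its x) x 224 (its y, the long way) x 74 mm high. Origin at the centre of its underside, z up. Walls 10 mm, opening 108 x 204 mm. An 8 mm divider at y = 0 and an 18 mm wide ledge along each short end, tops 62 mm up, leave two wells. On the ledges stand four steel lifter pins, 12 mm thick, at x = +-38, y = +-89 mm (see the joints)
- pin0 (a joint): How far (m) the lifter pin at the case's -x -y corner is pushed down: 0 = top 8 mm above the ledge, 0.008 = level with it. Starts at 0 to 0.003. It has no spring: it slides stiffly (about 2.5 N, plus 60 N per m/s) and stays where it is left. The cover laid on the pins lies proud and perhaps tilted, its lower 4 to 7 mm inside the rim, until it is pressed
- pin1 (a joint): the same for the pin at the -x +y corner
- pin2 (a joint): the same for the pin at the +x -y corner
- pin3 (a joint): the same for the pin at the +x +y corner
- well0 (a point): centre of the floor of the well at the case's -y end, 8 mm above the case's underside; axes as the case. The well is 108 (x) x 80 (y) mm and 54 mm deep to the ledges, 66 mm to the rim
- well1 (a point): centre of the floor of the well at the case's +y end; axes as the case. Either pot may go in either well
- seat (a point): centre of the case's opening at the height of ledges and divider (62 mm above its underside), 12 mm below the rim: where the cover's origin comes to lie when fully home, its top flush with the rim; axes as the case. Pressing the middle of the pull with about 10 to 15 N at some 15 mm/s drives all four pins down, and the plate then rests firmly on ledges and divider
- cover: Loose flat black plate with brass inlay, 100 (its x) x 196 (its y) x 12 mm thick, about 0.2 kg, lying on the table. It fits the case's opening with 4 mm to spare on every side, either way round (half a turn makes no difference). On top, in the middle, a brass bar pull 14 mm wide (x), 60 mm long (y), 22 mm high. Origin at the centre of its underside, z up
- pull_top (a point): centre of the top of the cover's bar pull, 34 mm above the cover's underside; axes as the cover
- pot_a: Loose round lidded brass pot, closed and solid, 60 mm across and 48 mm high with its knob, about 0.15 kg, standing on the grey display pad (6 mm thick). Body up to 26 mm, then a knob 16 mm thick from 26 to 48 mm to grip it by. Origin at the centre of its underside, z up
- pot_a_knob (a point): centre of the top of pot_a's knob, 48 mm above its underside
- pot_b: a second pot just like pot_a
- pot_b_knob (a point): centre of the top of pot_b's knob, 48 mm above its underside
- hammer: bystander: loose hammer, 200 mm long, lying on the table beyond the case; leave alone
- cup: bystander: loose white cup, 72 mm across, 85 mm high, beyond the work; leave alone
- polish: bystander: loose small bottle, 52 mm across, 110 mm high, beyond the work; leave alone
Things that resemble listed ones, but are neither listed nor needed, are in the scene too. Leave any green look-alike of the pot_b alone.

How it is judged:
On the way:
1. both pots stand upright in the case, one in each well, let go ((((horizontal distance between pot_a and well0 below 0.032 m and z of pot_a in the frame of well0 below 0.006 m and angle between pot_a's own z axis and vertical below 0.15 rad) and (horizontal distance between pot_b and well1 below 0.032 m and z of pot_b in the frame of well1 below 0.006 m and angle between pot_b's own z axis and vertical below 0.15 rad)) or ((horizontal distance between pot_a and well1 below 0.032 m and z of pot_a in the frame of well1 below 0.006 m and angle between pot_a's own z axis and vertical below 0.15 rad) and (horizontal distance between pot_b and well0 below 0.032 m and z of pot_b in the frame of well0 below 0.006 m and angle between pot_b's own z axis and vertical below 0.15 rad))) and contact force between each of pot_a, pot_b and the fingers below 0.1 N), for 0.2 s.
At the end, for the whole second after the job is handed in: each well holds one pot, upright (within 0.15 rad) on its floor, its axis within 32 mm of the well's centre; the cover lies right side up in the opening over them, centred within 8 mm, its underside no more than 2 mm above the ledges and parallel to them within 0.02 rad; all at rest ((((horizontal distance between pot_a and well0 below 0.032 m and z of pot_a in the frame of well0 below 0.006 m and angle between pot_a's own z axis and vertical below 0.15 rad) and (horizontal distance between pot_b and well1 below 0.032 m and z of pot_b in the frame of well1 below 0.006 m and angle between pot_b's own z axis and vertical below 0.15 rad)) or ((horizontal distance between pot_a and well1 below 0.032 m and z of pot_a in the frame of well1 below 0.006 m and angle between pot_a's own z axis and vertical below 0.15 rad) and (horizontal distance between pot_b and well0 below 0.032 m and z of pot_b in the frame of well0 below 0.006 m and angle between pot_b's own z axis and vertical below 0.15 rad))) and z of cover in the frame of seat between -0.003 and 0.002 m and horizontal distance between cover and seat below 0.008 m and angle between the z axis of cover and the z axis of case, either way round below 0.02 rad and angle between pull_top's own z axis and vertical below 0.1 rad and linear speed of each of cover, pot_a, pot_b below 0.02 m/s); the robot touches nothing.
It fails at once if the hammer is moved more than 30 mm (distance of hammer from where it was at the start of the episode above 0.03 m).
It fails at once if the cup is moved more than 30 mm (distance of cup from where it was at the start of the episode above 0.03 m).
It fails at once if the bottle is moved more than 30 mm (distance of polish from where it was at the start of the episode above 0.03 m).
It fails at once if the cover is dropped into or slammed down on the case (faster than 0.6 m/s within 30 mm above its place) (horizontal distance between cover and seat below 0.03 m and z of cover in the frame of seat below 0.03 m and linear speed of cover above 0.6 m/s).
It also fails if it takes over 72 s, if anything falls off the work surface, if the arm or the gripper's body presses on something with over 40 N, if the wrist force passes 120 N, or if a joint passes its speed limit or range.

## Working session

There is one attempt and no reset: what is moved stays moved. The work goes in short steps, Python scripts to look and compute and a tool call to move; the robot and the scene stay as the last step left them, time stands still between calls to the robot, and variables do not carry over. Pictures are saved under pics/ and viewed, at most 10 in all, crops included, and the job is handed in when it is done.

Besides the shell and the picture viewer there is one more tool, called as a command line: name --argument value ..., lists and objects as JSON in quotes. play_rows: Moves the arm, as the interface text tells. Its arguments: {"type":"object","properties":{"deltas":{"type":"array","items":{"type":"object","properties":{"dp":{"type":"array","items":{"type":"number"}},"dr":{"type":"array","items":{"type":"number"}},"hand":{"type":"number"}}}},"squeeze":{"type":"number"}},"required":["deltas"]}

```bash
mkdir -p pics
cat > h.py <<'E'
import numpy as np, cv2
from station import get_obs, capture, finish_job, find_in
def save(p,n): cv2.imwrite('pics/'+n+'.png', p['color'][:,:,::-1])
def w(p,loc): return np.array(p['R']).T@(np.array(loc)-np.array(p['t']))
def px(p,X):
    c=np.array(p['R'])@np.array(X)+np.array(p['t']); u=np.array(p['camera_matrix'])@c; return u[:2]/u[2]
def back(p,u,v,z):
    R=np.array(p['R']);t=np.array(p['t']);d=R.T@np.linalg.solve(np.array(p['camera_matrix']),[u,v,1.]);o=-R.T@t
    return o+d*(z-o[2])/d[2]
def look(p,labels):
    for l in labels:
        for d in find_in(p,l)[:4]:
            X=w(p,d['location']); print(l,round(d['confidence'],2),X.round(3),px(p,X).round(0) )
E
python3 - <<'E'
from h import *
o=get_obs(); print({k:np.round(v,3).tolist() for k,v in o.items()})
for n in ['top','scene']:
    p=capture(n); save(p,n); print(n); look(p,['case','cover','pull_top','pot_a','pot_a_knob','pot_b','hammer','cup','polish'])
E
```

```text
{'clock': 0.0, 'joints': [1.058, 0.221, 1.528, -0.0, 1.395, -0.126], 'joint_velocities': [-0.001, -0.001, 0.002, 0.001, 0.001, -0.001], 'tau': [0.001, -49.69, -38.939, -0.0, 0.011, 0.0], 'tool_pos': [0.236, 0.579, 0.404], 'tool_rot': [[-0.926, 0.377, -0.001], [0.377, 0.926, -0.002], [0.0, -0.002, -1.0]], 'ft_force': [0.274, 0.434, -0.495], 'wrist_torque': [0.011, 0.003, 0.021], 'gripper_force': 0.0, 'grip_width': 0.085}
top
case 0.74 [0.527 0.005 0.022] [275. 213.]
cover 0.97 [0.435 0.334 0.011] [155. 252.]
pull_top 0.74 [0.441 0.331 0.01 ] [156. 249.]
pull_top 0.55 [ 0.528 -0.366  0.034] [413. 206.]
pull_top 0.29 [ 0.722 -0.238  0.073] [362. 135.]
pot_a 0.92 [ 0.528 -0.364  0.031] [412. 206.]
pot_a 0.82 [ 0.316 -0.324  0.028] [403. 286.]
pot_a 0.82 [ 0.444 -0.222  0.019] [361. 240.]
pot_a 0.81 [ 0.428 -0.347  0.03 ] [409. 243.]
pot_a_knob 0.89 [ 0.526 -0.362  0.033] [411. 207.]
pot_b 0.92 [ 0.528 -0.364  0.031] [412. 206.]
pot_b 0.82 [ 0.316 -0.324  0.028] [403. 286.]
pot_b 0.82 [ 0.444 -0.222  0.019] [361. 240.]
pot_b 0.81 [ 0.428 -0.347  0.03 ] [409. 243.]
cup 0.89 [0.762 0.257 0.045] [181. 132.]
polish 0.78 [ 0.72  -0.236  0.072] [362. 135.]
scene
case 0.88 [ 0.518 -0.003  0.043] [278. 216.]
case 0.21 [ 0.446 -0.349  0.03 ] [149. 254.]
cover 0.56 [0.453 0.324 0.014] [363. 158.]
pull_top 0.67 [0.453 0.326 0.011] [363. 159.]
pot_a 0.88 [ 0.535 -0.37   0.03 ] [155. 285.]
pot_a 0.85 [ 0.449 -0.227  0.022] [193. 236.]
pot_a 0.72 [ 0.445 -0.349  0.033] [149. 253.]
pot_a 0.7 [ 0.323 -0.333  0.023] [138. 217.]
pot_a_knob 0.78 [ 0.538 -0.37   0.031] [155. 286.]
pot_b 0.88 [ 0.535 -0.37   0.03 ] [155. 285.]
pot_b 0.85 [ 0.449 -0.227  0.022] [193. 236.]
pot_b 0.72 [ 0.445 -0.349  0.033] [149. 253.]
pot_b 0.7 [ 0.323 -0.333  0.023] [138. 217.]
hammer 0.69 [0.77  0.013 0.024] [332. 291.]
cup 0.88 [0.753 0.256 0.05 ] [407. 240.]
cup 0.57 [ 0.744 -0.249  0.076] [233. 325.]
polish 0.59 [ 0.747 -0.252  0.074] [233. 327.]
```

View pics/top.png

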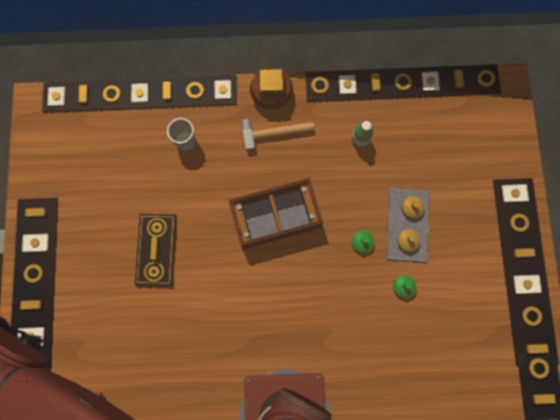

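Run:
```python
import cv2
a=cv2.imread('pics/top.png')[180:310,320:450]
cv2.imwrite('pics/crop.png',cv2.resize(a,(590,590),interpolation=cv2.INTER_CUBIC))
```

```text
(no output)
```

View pics/crop.png

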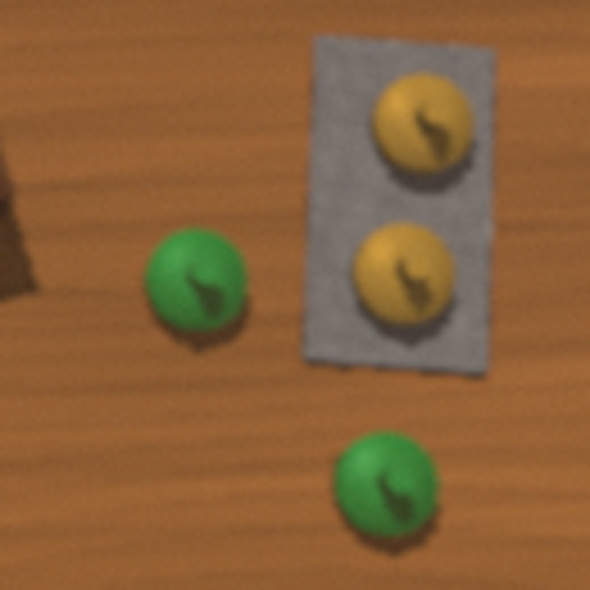

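The top view shows brass pots on the grey pad at (413,207) and (409,241), the green look-alikes at (363,242) and (404,287), the case at (275,212) and the cover at (155,250). The crop confirms it: only the two brass ones on the pad fit pot_a/pot_b, and the green ones are to be left alone. I'll stop over the cover first for a closer look.

play_rows --deltas '[{"dp": [-45,-26,0],"dr": [0,0,0],"hand": 0},{"dp": [-45,-26,0],"dr": [0,0,0],"hand": 0},{"dp": [-45,-26,0],"dr": [0,0,0],"hand": 0},{"dp": [-45,-26,0],"dr": [0,0,0],"hand": 0},{"dp": [-45,-26,0],"dr": [0,0,0],"hand": 0},{"dp": [-45,-26,0],"dr": [0,0,0],"hand": 0},{"dp": [0,0,0],"dr": [0,0,0],"hand": 0}]'

```text
clock: 1.88
tool_pos: [0.4289, 0.33, 0.4049]
tool_rot: [[-0.924, 0.382, 0.001], [0.382, 0.924, -0.001], [-0.001, -0.0, -1.0]]
ft_force: [-0.8, 0.5, 0.5]
grip_width: 0.0852
gripper_force: 0.0
```

```bash
cat >> h.py <<'E'
def fpx(p,X):
    c=(np.array(p['R'])@np.atleast_2d(X).T+np.array(p['t'])[:,None]).T; K=np.array(p['camera_matrix'])
    rho=np.hypot(c[:,0],c[:,1]); th=np.arctan2(rho,c[:,2]); return np.c_[K[0,2]+K[0,0]*th*c[:,0]/rho, K[1,2]+K[1,1]*th*c[:,1]/rho]
def fback(p,u,v,z):
    K=np.array(p['camera_matrix']);a=(u-K[0,2])/K[0,0];b=(v-K[1,2])/K[1,1];r=np.hypot(a,b)+1e-9
    R=np.array(p['R']);d=R.T@np.array([a/r*np.sin(r),b/r*np.sin(r),np.cos(r)]);o=-R.T@np.array(p['t'])
    return o+d*(z-o[2])/d[2]
def flook(p,labels):
    for l in labels:
        for d in find_in(p,l)[:4]:
            X=w(p,d['location']); print(l,round(d['confidence'],2),X.round(4),fpx(p,X)[0].round(0))
def go(x,y,z,psi=None):
    o=get_obs();R=np.array(o['tool_rot']);d=R.T@(np.array([x,y,z])-np.array(o['tool_pos']))
    ps=np.arctan2(R[1,1],R[0,1]); print('pos',np.round(o['tool_pos'],4),'psi',ps.round(4),'tool dp mm',(d*1000).round(1),'drz',None if psi is None else round(-(psi-ps),4),'tilt',R[:,2].round(4))
E
python3 - <<'E'
from h import *
p=capture('wrist'); save(p,'w1'); K=np.array(p['camera_matrix']);print(K,-np.array(p['R']).T@p['t'],p['R']); flook(p,['cover','pull_top','case'])
go(.5,0,.40,.3)
E
```

```text
[[325.1922621    0.         278.37791404]
 [  0.         325.1922621  207.1187185 ]
 [  0.           0.           1.        ]] [0.36202298 0.35674609 0.37363737] [[ 3.80818922e-01  9.24649516e-01 -4.69845520e-04]
 [ 8.86858659e-01 -3.65110795e-01  2.83153361e-01]
 [ 2.61646073e-01 -1.08246844e-01 -9.59074530e-01]]
cover 0.9 [0.4331 0.3327 0.0107] [283. 180.]
pull_top 0.95 [0.4303 0.3327 0.0097] [282. 178.]
pull_top 0.18 [ 0.5394 -0.345   0.0172] [  4. 355.]
case 0.79 [0.4695 0.0733 0.0576] [104. 293.]
pos [0.4264 0.3332 0.4047] psi 1.1848 tool dp mm [-193.6 -281.     4.6] drz 0.8848 tilt [-3.e-04  4.e-04 -1.e+00]
```

View pics/w1.png

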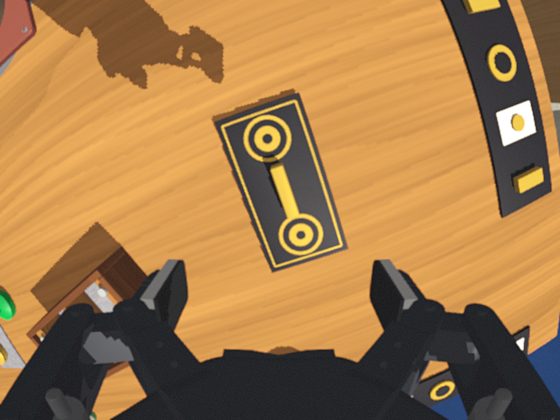

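The wrist view shows the cover's corners near (214,120), (298,93), (347,246) and (273,271), with the pull from (275,168) to (298,222). The case is at lower left.

play_rows --deltas '[{"dp": [-32,-47,0],"dr": [0,0,0],"hand": 0},{"dp": [-32,-47,0],"dr": [0,0,0],"hand": 0},{"dp": [-32,-47,0],"dr": [0,0,0],"hand": 0},{"dp": [-32,-47,0],"dr": [0,0,0],"hand": 0},{"dp": [-32,-47,0],"dr": [0,0,0],"hand": 0},{"dp": [-32,-47,0],"dr": [0,0,0.177],"hand": 0},{"dp": [0,0,0],"dr": [0,0,0.177],"hand": 0},{"dp": [0,0,0],"dr": [0,0,0.177],"hand": 0},{"dp": [0,0,0],"dr": [0,0,0.177],"hand": 0},{"dp": [0,0,0],"dr": [0,0,0.177],"hand": 0}]'

```text
clock: 3.32
tool_pos: [0.4984, 0.0003, 0.4047]
tool_rot: [[-0.291, 0.957, -0.0], [0.957, 0.291, 0.0], [0.0, 0.0, -1.0]]
ft_force: [-0.2, -0.1, -0.5]
grip_width: 0.0855
gripper_force: 0.0
```

play_rows --deltas '[{"dp": [0,0,0],"dr": [0,0,0],"hand": 0},{"dp": [0,0,0],"dr": [0,0,0],"hand": 0}]'

```text
clock: 3.58
tool_pos: [0.4984, -0.0003, 0.4047]
tool_rot: [[-0.299, 0.954, -0.0], [0.954, 0.299, 0.0], [0.0, 0.0, -1.0]]
ft_force: [0.4, 0.5, 0.3]
grip_width: 0.0855
gripper_force: 0.0
```

Run:
```python
from h import *
import pickle
p=capture('wrist'); save(p,'w2'); pickle.dump({k:p[k] for k in p},open('w2.pkl','wb')); flook(p,['case','pin0','pot_a','pot_a_knob'])
o=get_obs(); go(.428,-.347,.4,.3); print(np.round(o['ft_force'],2))
```

```text
case 0.95 [0.5225 0.0018 0.0427] [302. 188.]
pin0 0.71 [0.5391 0.0957 0.0688] [351. 107.]
pin0 0.58 [ 0.5045 -0.0916  0.07  ] [258. 272.]
pin0 0.56 [0.4647 0.0821 0.0714] [271.  95.]
pin0 0.46 [ 0.5752 -0.067   0.0668] [329. 268.]
pot_a 0.93 [ 0.4455 -0.2163  0.0255] [193. 321.]
pot_a_knob 0.61 [0.7582 0.0278 0.0214] [475. 221.]
pos [ 0.4984 -0.001   0.4047] psi 0.3001 tool dp mm [-309.7 -169.5    4.7] drz 0.0001 tilt [ 0.  0. -1.]
[-0.22 -0.68 -0.32]
```

View pics/w2.png

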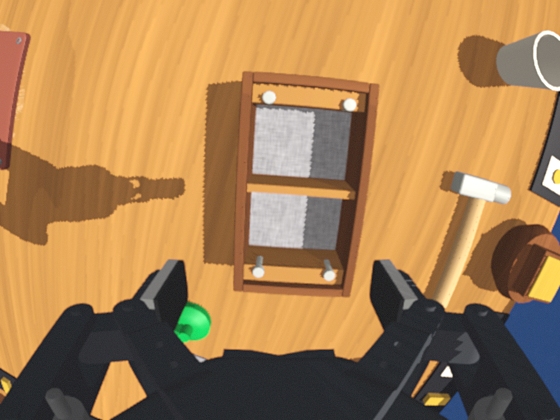

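The case is in view, with rim outer corners at (244,72), (378,86), (349,296) and (235,290), and pin tops near (269,97), (350,104), (259,268) and (328,271). I'll fit the poses of the case and cover to their known sizes.

```bash
cat > fit.py <<'E'
from h import *
import pickle
from scipy.optimize import least_squares
def fit(p,uv,pts,x0):
    def model(q):
        c,s=np.cos(q[2]),np.sin(q[2]); P=np.array(pts); return fpx(p,np.c_[q[0]+c*P[:,0]-s*P[:,1],q[1]+s*P[:,0]+c*P[:,1],P[:,2]])
    r=least_squares(lambda q:(model(q)-uv).ravel(),x0); print(r.x.round(4),'res px',r.fun.reshape(-1,2).round(1).tolist()); return r.x
def sub(name,uv):
    g=cv2.cvtColor(cv2.imread(f'pics/{name}.png'),cv2.COLOR_BGR2GRAY)
    q=np.array(uv,np.float32).reshape(-1,1,2); return cv2.cornerSubPix(g,q.copy(),(4,4),(-1,-1),(3,30,.01)).reshape(-1,2)
E
python3 - <<'E'
from fit import *
p=pickle.load(open('w2.pkl','rb'))
uv=[(244,72),(378,86),(349,296),(235,290)]; s=sub('w2',uv); print(s.round(1).tolist())
C=[(-.064,.112,.074),(.064,.112,.074),(.064,-.112,.074),(-.064,-.112,.074)]
fit(p,s,C,[.52,0,.3]); fit(p,uv,C,[.52,0,.3])
fit(p,uv+[(269,97),(350,104),(259,267),(328,270)],C+[(-.038,.089,.069),(.038,.089,.069),(-.038,-.089,.069),(.038,-.089,.069)],[.52,0,.3])
R=np.array([[ 3.80818922e-01,9.24649516e-01,-4.69845520e-04],[8.86858659e-01,-3.65110795e-01,2.83153361e-01],[2.61646073e-01,-1.08246844e-01,-9.59074530e-01]])
q=dict(R=R,t=-R@np.array([0.36202298,0.35674609,0.37363737]),camera_matrix=p['camera_matrix'])
uv=[(214,120),(298,93),(347,246),(273,271)]; s=sub('w1',uv);print(s.round(1).tolist())
C=[(.05,-.098,.012),(.05,.098,.012),(-.05,.098,.012),(-.05,-.098,.012)]
print([fback(q,*a,.012).round(4).tolist() for a in s])
C=[(-.05,-.098,.012),(.05,-.098,.012),(.05,.098,.012),(-.05,.098,.012)]
for a in(0,1.5,-1.5,3): fit(q,s,C,[.43,.33,a])
E
```

```text
[[242.1999969482422, 71.19999694824219], [378.5, 83.5], [349.29998779296875, 296.5], [233.0, 290.29998779296875]]
[0.5202 0.0026 0.2346] res px [[-0.8, -1.0], [0.8, -0.2], [0.7, 0.9], [-0.6, 0.9]]
[0.5213 0.0021 0.2332] res px [[-1.6, -1.0], [2.3, -1.7], [1.4, 2.1], [-1.9, 1.9]]
[0.5205 0.0036 0.2325] res px [[-1.8, -2.8], [2.2, -3.4], [1.3, 0.8], [-2.3, 0.5], [0.2, -1.4], [0.3, -0.9], [-0.9, 4.5], [1.4, 5.6]]
[[213.10000610351562, 122.80000305175781], [298.29998779296875, 92.5999984741211], [347.5, 248.1999969482422], [271.79998779296875, 271.70001220703125]]
[[0.3424, 0.2859, 0.012], [0.3483, 0.3857, 0.012], [0.5419, 0.3746, 0.012], [0.5354, 0.2763, 0.012]]
[ 0.4451  0.3289 -1.6116] res px [[83.1, -28.5], [-86.7, 33.5], [-75.0, 27.5], [76.7, -21.4]]
[ 0.4451  0.3289 -1.6116] res px [[83.1, -28.5], [-86.7, 33.5], [-75.0, 27.5], [76.7, -21.4]]
[ 0.4451  0.3289 -1.6116] res px [[83.1, -28.5], [-86.7, 33.5], [-75.0, 27.5], [76.7, -21.4]]
[0.4451 0.3289 4.6715] res px [[83.1, -28.5], [-86.7, 33.5], [-75.0, 27.5], [76.7, -21.4]]
```

play_rows --deltas '[{"dp": [-48,-18,8],"dr": [0,0,0],"hand": 0},{"dp": [-48,-18,8],"dr": [0,0,0],"hand": 0},{"dp": [-48,-18,8],"dr": [0,0,0],"hand": 0},{"dp": [-48,-18,8],"dr": [0,0,0],"hand": 0},{"dp": [-48,-18,8],"dr": [0,0,0],"hand": 0},{"dp": [-48,-18,8],"dr": [0,0,0],"hand": 0},{"dp": [-48,-18,8],"dr": [0,0,0.065],"hand": 0},{"dp": [0,0,0],"dr": [0,0,0],"hand": 0},{"dp": [0,0,0],"dr": [0,0,0],"hand": 0}]'

```text
clock: 4.95
tool_pos: [0.4768, -0.3592, 0.3484]
tool_rot: [[-0.232, 0.973, -0.0], [0.973, 0.232, 0.001], [0.001, -0.0, -1.0]]
ft_force: [0.0, 0.5, 0.4]
grip_width: 0.0854
gripper_force: 0.0
```

Run:
```python
from h import *
import pickle
p=capture('wrist'); save(p,'w3'); pickle.dump(p,open('w3.pkl','wb')); flook(p,['pot_a','pot_a_knob'])
hsv=cv2.cvtColor(p['color'],cv2.COLOR_RGB2HSV); m=((hsv[...,0]>17)&(hsv[...,0]<30)&(hsv[...,1]>150)&(hsv[...,2]>90)).astype(np.uint8)
n,l,s,c=cv2.connectedComponentsWithStats(m); print([(s[i].tolist(),c[i].round(1).tolist()) for i in range(1,n) if s[i,4]>300])
go(.428,-.347,.3,.2346)
```

```text
pot_a 0.95 [ 0.3195 -0.3314  0.0247] [127. 129.]
pot_a 0.84 [ 0.5231 -0.3682  0.0266] [325. 213.]
pot_a 0.78 [ 0.4354 -0.3485  0.0327] [237. 173.]
pot_a 0.76 [ 0.4411 -0.2322  0.0242] [273.  48.]
pot_a_knob 0.85 [ 0.5251 -0.3668  0.0336] [328. 214.]
[([209, 145, 62, 61, 3033], [239.3, 175.0]), ([297, 186, 60, 59, 2716], [326.9, 215.9]), ([0, 304, 34, 41, 612], [18.6, 324.6])]
pos [ 0.4773 -0.3582  0.3491] psi 0.2358 tool dp mm [ 22.4 -45.4  49. ] drz 0.0012 tilt [ 4.e-04 -0.e+00 -1.e+00]
```

View pics/w3.png

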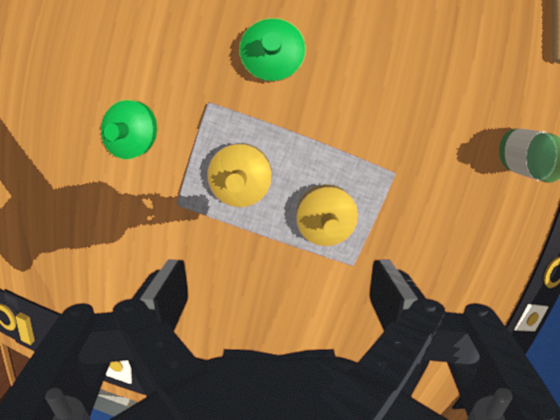

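The pad's two brass pots are at (239,175), knob top ~(235,182), and (327,216), knob top ~(331,219). The green look-alikes are at (273,49) and (128,129).

Run:
```python
from h import *
import pickle
p=pickle.load(open('w3.pkl','rb'))
for u,v,z in [(239.7,175.5,.028),(327,215.5,.028),(235,182,.054),(331,220,.054)]: print(fback(p,u,v,z).round(4))
a=p['color'][135:255,200:370,::-1]; cv2.imwrite('pics/c3.png',cv2.resize(a,None,fx=4,fy=4,interpolation=cv2.INTER_CUBIC))
```

```text
[ 0.4381 -0.3516  0.028 ]
[ 0.5257 -0.3698  0.028 ]
[ 0.4373 -0.3523  0.054 ]
[ 0.5243 -0.3657  0.054 ]
```

View pics/c3.png

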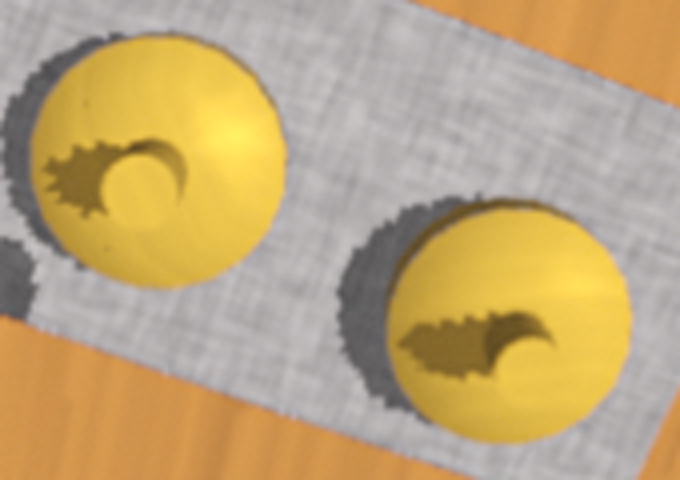

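Near pot at (0.4375,-0.352), far pot at (0.526,-0.371). I'll grip the near pot.

play_rows --deltas '[{"dp": [5.1,-12.4,30],"dr": [0,0,0],"hand": 60},{"dp": [5.1,-12.4,30],"dr": [0,0,0],"hand": 60},{"dp": [5.1,-12.5,30],"dr": [0,0,0],"hand": 60},{"dp": [0,0,28],"dr": [0,0,0],"hand": 60},{"dp": [0,0,25],"dr": [0,0,0],"hand": 60},{"dp": [0,0,0],"dr": [0,0,0],"hand": 60}]' --squeeze 40

```text
clock: 5.85
tool_pos: [0.4367, -0.3513, 0.2041]
tool_rot: [[-0.233, 0.972, -0.003], [0.972, 0.234, 0.003], [0.004, -0.002, -1.0]]
ft_force: [0.2, 0.5, -0.0]
grip_width: 0.0652
gripper_force: 0.0
```

play_rows --deltas '[{"dp": [0,0,0],"dr": [0,0,0],"hand": 255},{"dp": [0,0,0],"dr": [0,0,0],"hand": 255},{"dp": [0,0,0],"dr": [0,0,0],"hand": 255},{"dp": [0,0,0],"dr": [0,0,0],"hand": 255},{"dp": [0,0,0],"dr": [0,0,0],"hand": 255}]' --squeeze 40

```text
clock: 6.48
tool_pos: [0.4377, -0.3535, 0.2072]
tool_rot: [[-0.232, 0.973, 0.002], [0.973, 0.232, -0.001], [-0.002, 0.001, -1.0]]
ft_force: [-0.4, 1.6, 7.1]
grip_width: 0.0146
gripper_force: 39.0
```

play_rows --deltas '[{"dp": [0,0,-30],"dr": [0,0,0],"hand": 255},{"dp": [0,0,-45],"dr": [0,0,0],"hand": 255},{"dp": [0,0,-45],"dr": [0,0,0],"hand": 255},{"dp": [40,23,0],"dr": [0,0,0],"hand": 255},{"dp": [40,23,0],"dr": [0,0,0],"hand": 255},{"dp": [40,23,0],"dr": [0,0,0],"hand": 255},{"dp": [40,23,0],"dr": [0,0,0],"hand": 255},{"dp": [40,23,0],"dr": [0,0,0],"hand": 255},{"dp": [40,23,0],"dr": [0,0,0],"hand": 255},{"dp": [40,23,0],"dr": [0,0,0],"hand": 255}]'

```text
clock: 7.72
tool_pos: [0.5288, -0.0419, 0.3255]
tool_rot: [[-0.232, 0.973, -0.0], [0.973, 0.232, -0.0], [0.0, -0.0, -1.0]]
ft_force: [0.2, -0.3, -2.2]
grip_width: 0.0143
gripper_force: 39.4
```

play_rows --deltas '[{"dp": [0,0,0],"dr": [0,0,0],"hand": 255},{"dp": [0,0,0],"dr": [0,0,0],"hand": 255}]'

```text
clock: 7.98
tool_pos: [0.5286, -0.0434, 0.3254]
tool_rot: [[-0.233, 0.973, -0.001], [0.973, 0.233, -0.0], [-0.0, -0.001, -1.0]]
ft_force: [0.3, -0.9, -2.3]
grip_width: 0.0143
gripper_force: 39.4
```

Run:
```python
from h import *
p=capture('wrist'); save(p,'w4'); flook(p,['pot_a_knob'])
go(.5304,-.0402,.210,.2346); print(get_obs()['grip_width'])
```

```text
pos [ 0.5286 -0.0443  0.3255] psi 0.233 tool dp mm [  3.5   2.8 115.5] drz -0.0016 tilt [-5.e-04 -3.e-04 -1.e+00]
0.014164950824758887
```

View pics/w4.png

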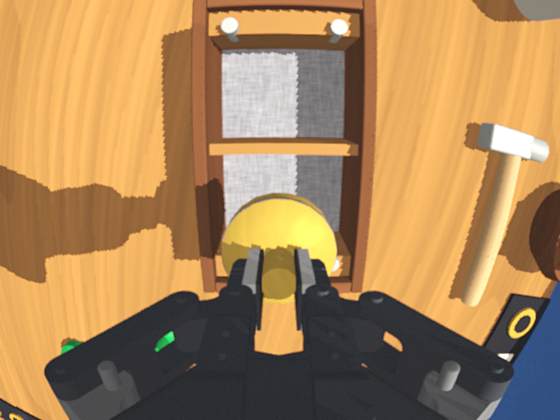

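The pot hangs upright between the pads at about (280,240) over well0, and the case is in line. I'll lower it.

play_rows --deltas '[{"dp": [3.5,2.8,25],"dr": [0,0,0],"hand": 255},{"dp": [0,0,25],"dr": [0,0,0],"hand": 255},{"dp": [0,0,25],"dr": [0,0,0],"hand": 255},{"dp": [0,0,20],"dr": [0,0,0],"hand": 255},{"dp": [0,0,12],"dr": [0,0,0],"hand": 255},{"dp": [0,0,8],"dr": [0,0,0],"hand": 255},{"dp": [0,0,0],"dr": [0,0,0],"hand": 255}]'

```text
clock: 8.95
tool_pos: [0.5307, -0.0396, 0.2105]
tool_rot: [[-0.231, 0.973, -0.0], [0.973, 0.231, 0.0], [0.0, -0.0, -1.0]]
ft_force: [0.1, 0.2, -1.3]
grip_width: 0.0141
gripper_force: 39.5
```

play_rows --deltas '[{"dp": [0,0,0],"dr": [0,0,0],"hand": 150},{"dp": [0,0,0],"dr": [0,0,0],"hand": 120},{"dp": [0,0,0],"dr": [0,0,0],"hand": 120},{"dp": [0,0,-20],"dr": [0,0,0],"hand": 120},{"dp": [0,0,-40],"dr": [0,0,0],"hand": 60},{"dp": [0,0,-50],"dr": [0,0,0],"hand": 60},{"dp": [0,0,0],"dr": [0,0,0],"hand": 60}]'

```text
clock: 9.82
tool_pos: [0.5327, -0.0396, 0.3261]
tool_rot: [[-0.232, 0.973, 0.01], [0.973, 0.232, -0.002], [-0.004, 0.009, -1.0]]
ft_force: [-0.6, -0.1, -0.2]
grip_width: 0.0656
gripper_force: 0.0
```

Run:
```python
from h import *
p=capture('wrist'); save(p,'w5'); flook(p,['pot_a','pot_a_knob'])
go(.526,-.371,.320,.2346); print(get_obs()['grip_width'])
```

```text
pot_a 0.79 [ 0.5277 -0.0328  0.0325] [272. 190.]
pot_a 0.64 [ 0.4393 -0.2297  0.0487] [149. 353.]
pot_a 0.27 [0.5149 0.0149 0.0502] [270. 131.]
pos [ 0.5304 -0.0392  0.3201] psi 0.2341 tool dp mm [-3.217e+02 -8.120e+01  1.000e-01] drz -0.0005 tilt [-8.e-04  2.e-04 -1.e+00]
0.06539236748085268
```

play_rows --deltas '[{"dp": [-46,-11.6,0],"dr": [0,0,0],"hand": 60},{"dp": [-46,-11.6,0],"dr": [0,0,0],"hand": 60},{"dp": [-46,-11.6,0],"dr": [0,0,0],"hand": 60},{"dp": [-46,-11.6,0],"dr": [0,0,0],"hand": 60},{"dp": [-46,-11.6,0],"dr": [0,0,0],"hand": 60},{"dp": [-46,-11.6,0],"dr": [0,0,0],"hand": 60},{"dp": [-46,-11.6,0],"dr": [0,0,0],"hand": 60},{"dp": [0,0,30],"dr": [0,0,0],"hand": 60},{"dp": [0,0,30],"dr": [0,0,0],"hand": 60}]'

```text
clock: 11.1
tool_pos: [0.5255, -0.3718, 0.2578]
tool_rot: [[-0.23, 0.973, -0.002], [0.973, 0.23, 0.002], [0.002, -0.002, -1.0]]
ft_force: [0.1, 0.9, -0.6]
grip_width: 0.0656
gripper_force: 0.0
```

play_rows --deltas '[{"dp": [0,0,30],"dr": [0,0,0],"hand": 60},{"dp": [0,0,14],"dr": [0,0,0],"hand": 60},{"dp": [0,0,8],"dr": [0,0,0],"hand": 60},{"dp": [0,0,0],"dr": [0,0,0],"hand": 60},{"dp": [0,0,0],"dr": [0,0,0],"hand": 255},{"dp": [0,0,0],"dr": [0,0,0],"hand": 255},{"dp": [0,0,0],"dr": [0,0,0],"hand": 255},{"dp": [0,0,0],"dr": [0,0,0],"hand": 255},{"dp": [0,0,0],"dr": [0,0,0],"hand": 255}]'

```text
clock: 12.22
tool_pos: [0.5268, -0.3716, 0.2096]
tool_rot: [[-0.232, 0.973, 0.001], [0.973, 0.232, -0.001], [-0.001, 0.001, -1.0]]
ft_force: [0.6, -0.5, 4.4]
grip_width: 0.014
gripper_force: 39.4
```

play_rows --deltas '[{"dp": [0,0,-30],"dr": [0,0,0],"hand": 255},{"dp": [0,0,-45],"dr": [0,0,0],"hand": 255},{"dp": [0,0,-45],"dr": [0,0,0],"hand": 255},{"dp": [45.4,9,0],"dr": [0,0,0],"hand": 255},{"dp": [45.4,9,0],"dr": [0,0,0],"hand": 255},{"dp": [45.4,9,0],"dr": [0,0,0],"hand": 255},{"dp": [45.4,9,0],"dr": [0,0,0],"hand": 255},{"dp": [45.4,9,0],"dr": [0,0,0],"hand": 255},{"dp": [45.4,9,0],"dr": [0,0,0],"hand": 255}]'

```text
clock: 13.35
tool_pos: [0.515, -0.0924, 0.3278]
tool_rot: [[-0.232, 0.973, -0.002], [0.973, 0.232, 0.0], [0.001, -0.001, -1.0]]
ft_force: [-0.1, 0.4, -2.4]
grip_width: 0.0143
gripper_force: 39.4
```

play_rows --deltas '[{"dp": [45.4,9,0],"dr": [0,0,0],"hand": 255},{"dp": [45.4,9,0],"dr": [0,0,0],"hand": 255},{"dp": [45.4,9,0],"dr": [0,0,0],"hand": 255},{"dp": [0,0,0],"dr": [0,0,0],"hand": 255},{"dp": [0,0,0],"dr": [0,0,0],"hand": 255}]'

```text
clock: 13.98
tool_pos: [0.5102, 0.0448, 0.3281]
tool_rot: [[-0.233, 0.973, -0.001], [0.973, 0.233, -0.0], [-0.0, -0.001, -1.0]]
ft_force: [0.0, 0.1, -1.6]
grip_width: 0.0143
gripper_force: 39.4
```

Run:
```python
from h import *
go(.5100,.0454,.2120,.2346); print(get_obs()['grip_width'])
```

```text
pos [0.5102 0.0448 0.3281] psi 0.2348 tool dp mm [7.000e-01 1.000e-01 1.161e+02] drz 0.0002 tilt [-1.2e-03 -5.0e-04 -1.0e+00]
0.01427671899534692
```

play_rows --deltas '[{"dp": [0,0,25],"dr": [0,0,0],"hand": 255},{"dp": [0,0,25],"dr": [0,0,0],"hand": 255},{"dp": [0,0,25],"dr": [0,0,0],"hand": 255},{"dp": [0,0,20],"dr": [0,0,0],"hand": 255},{"dp": [0,0,12],"dr": [0,0,0],"hand": 255},{"dp": [0,0,8.5],"dr": [0,0,0],"hand": 255},{"dp": [0,0,0],"dr": [0,0,0],"hand": 255}]'

```text
clock: 14.85
tool_pos: [0.5104, 0.0445, 0.2129]
tool_rot: [[-0.231, 0.973, -0.001], [0.973, 0.231, -0.0], [0.0, -0.001, -1.0]]
ft_force: [0.4, -0.2, -0.9]
grip_width: 0.0141
gripper_force: 39.4
```

play_rows --deltas '[{"dp": [0,0,0],"dr": [0,0,0],"hand": 150},{"dp": [0,0,0],"dr": [0,0,0],"hand": 120},{"dp": [0,0,0],"dr": [0,0,0],"hand": 120},{"dp": [0,0,-20],"dr": [0,0,0],"hand": 120},{"dp": [0,0,-40],"dr": [0,0,0],"hand": 120},{"dp": [0,0,-60],"dr": [0,0,0],"hand": 60},{"dp": [0,0,-40],"dr": [0,0,0],"hand": 60},{"dp": [0,0,0],"dr": [0,0,0],"hand": 60},{"dp": [0,0,0],"dr": [0,0,0],"hand": 60}]'

```text
clock: 15.98
tool_pos: [0.5102, 0.0449, 0.3728]
tool_rot: [[-0.232, 0.973, -0.0], [0.973, 0.232, -0.0], [0.0, -0.0, -1.0]]
ft_force: [-0.4, 0.1, -0.8]
grip_width: 0.0656
gripper_force: 0.0
```

Run:
```python
from h import *
p=capture('wrist'); save(p,'w6'); flook(p,['pot_a','pin0'])
go(.442,.3306,.36,1.517); print(get_obs()['grip_width'])
```

```text
pot_a 0.8 [0.5117 0.0473 0.0323] [281. 186.]
pot_a 0.68 [ 0.5237 -0.0345  0.0337] [274. 263.]
pin0 0.62 [0.4621 0.0831 0.0679] [234. 142.]
pin0 0.59 [ 0.5034 -0.0875  0.0642] [243. 316.]
pin0 0.52 [ 0.5791 -0.068   0.0631] [318. 314.]
pin0 0.47 [0.5362 0.0967 0.0676] [323. 146.]
pos [0.5099 0.0449 0.3715] psi 0.2341 tool dp mm [2.936e+02 2.000e-01 1.170e+01] drz -1.2829 tilt [-3.1e-03  2.0e-04 -1.0e+00]
0.06507028947723567
```

View pics/w6.png

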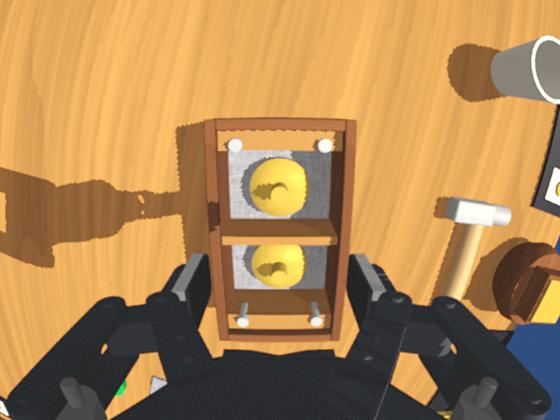

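Both brass pots stand upright, one in each well, at (279,187) and (277,265). I'll refit the case from this view, then move over the cover.

Run:
```python
from fit import *
p=capture('wrist'); save(p,'w6')
s=sub('w6',[(205,120),(356,120),(341,342),(217,340)]);print(s.round(1).tolist())
C=[(-.064,.112,.074),(.064,.112,.074),(.064,-.112,.074),(-.064,-.112,.074)]
fit(p,s,C,[.52,0,.23]); fit(p,np.array([(235,145.5),(325,145.5)]),[(-.038,.089,.069),(.038,.089,.069)],[.52,0,.23])
```

```text
[[203.8000030517578, 120.80000305175781], [357.29998779296875, 120.19999694824219], [339.79998779296875, 341.3999938964844], [220.39999389648438, 341.20001220703125]]
[0.5204 0.0023 0.2361] res px [[-1.0, -0.9], [0.8, -0.3], [0.9, 1.0], [-0.7, 1.2]]
[0.5199 0.0026 0.236 ] res px [[-0.3, 0.0], [0.3, 0.0]]
```

play_rows --deltas '[{"dp": [49,0,0],"dr": [0,0,0],"hand": 0},{"dp": [49,0,0],"dr": [0,0,0],"hand": 0},{"dp": [49,0,0],"dr": [0,0,0],"hand": 0},{"dp": [49,0,0],"dr": [0,0,0],"hand": 0},{"dp": [49,0,0],"dr": [0,0,0],"hand": 0},{"dp": [49,0,0],"dr": [0,0,-0.1833],"hand": 0},{"dp": [0,0,0],"dr": [0,0,-0.1833],"hand": 0},{"dp": [0,0,0],"dr": [0,0,-0.1833],"hand": 0},{"dp": [0,0,0],"dr": [0,0,-0.1833],"hand": 0},{"dp": [0,0,0],"dr": [0,0,-0.1833],"hand": 0}]'

```text
clock: 17.42
tool_pos: [0.4421, 0.3308, 0.3719]
tool_rot: [[-0.915, 0.402, -0.002], [0.402, 0.915, -0.001], [0.001, -0.002, -1.0]]
ft_force: [-0.3, -0.8, -0.6]
grip_width: 0.0853
gripper_force: 0.0
```

play_rows --deltas '[{"dp": [0,0,0],"dr": [0,0,-0.1833],"hand": 0},{"dp": [0,0,0],"dr": [0,0,-0.1833],"hand": 0},{"dp": [0,0,0],"dr": [0,0,0],"hand": 0},{"dp": [0,0,0],"dr": [0,0,0],"hand": 0}]'

```text
clock: 17.92
tool_pos: [0.4422, 0.3308, 0.3726]
tool_rot: [[-0.998, 0.057, -0.001], [0.057, 0.998, -0.001], [0.001, -0.001, -1.0]]
ft_force: [0.7, -0.6, -0.0]
grip_width: 0.0856
gripper_force: 0.0
```

Run:
```python
from h import *
import pickle
p=capture('wrist'); save(p,'w7'); pickle.dump(p,open('w7.pkl','wb')); flook(p,['cover','pull_top'])
C=[(.05,-.098),(.05,.098),(-.05,.098),(-.05,-.098)]
a=-1.625; P=[(.442+np.cos(a)*x-np.sin(a)*y,.3306+np.sin(a)*x+np.cos(a)*y,.012) for x,y in C]; print(fpx(p,P).round(0).tolist())
go(.442,.3306,.36,1.517)
```

```text
cover 0.79 [0.4329 0.3317 0.0107] [280. 176.]
pull_top 0.63 [0.4339 0.3292 0.0099] [277. 177.]
[[229.0, 90.0], [235.0, 269.0], [323.0, 269.0], [329.0, 90.0]]
pos [0.4423 0.3308 0.373 ] psi 1.5153 tool dp mm [ 0.3 -0.3 13. ] drz -0.0017 tilt [-3.e-04 -1.e-04 -1.e+00]
```

View pics/w7.png

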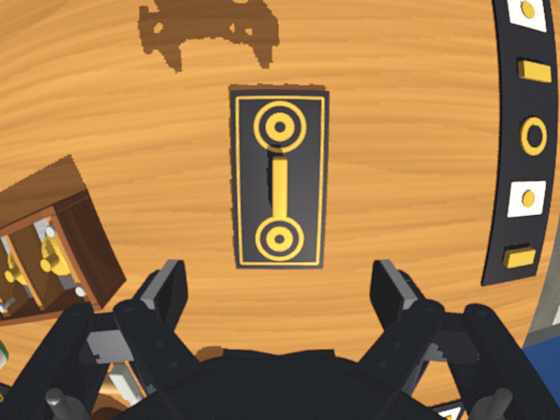

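The cover lies square below the tool, corners (230,90), (328,90), (323,268), (236,268), within about 1 px of the prediction. I'll grip the pull.

play_rows --deltas '[{"dp": [0.3,-0.3,40],"dr": [0,0,0],"hand": 60},{"dp": [0,0,40],"dr": [0,0,0],"hand": 90},{"dp": [0,0,40],"dr": [0,0,0],"hand": 90},{"dp": [0,0,30],"dr": [0,0,0],"hand": 90},{"dp": [0,0,20],"dr": [0,0,0],"hand": 90},{"dp": [0,0,10],"dr": [0,0,0],"hand": 90},{"dp": [0,0,6],"dr": [0,0,0],"hand": 90},{"dp": [0,0,0],"dr": [0,0,0],"hand": 90}]' --squeeze 80

```text
clock: 19.08
tool_pos: [0.4421, 0.3307, 0.1875]
tool_rot: [[-0.999, 0.054, 0.0], [0.054, 0.999, 0.0], [-0.0, 0.0, -1.0]]
ft_force: [-0.5, 0.4, 0.3]
grip_width: 0.0551
gripper_force: 0.0
```

play_rows --deltas '[{"dp": [0,0,0],"dr": [0,0,0],"hand": 255},{"dp": [0,0,0],"dr": [0,0,0],"hand": 255},{"dp": [0,0,0],"dr": [0,0,0],"hand": 255},{"dp": [0,0,0],"dr": [0,0,0],"hand": 255},{"dp": [0,0,0],"dr": [0,0,0],"hand": 255}]' --squeeze 80

```text
clock: 19.7
tool_pos: [0.4424, 0.3308, 0.1882]
tool_rot: [[-0.999, 0.054, 0.001], [0.054, 0.999, 0.001], [-0.001, 0.001, -1.0]]
ft_force: [-1.7, -0.5, 5.9]
grip_width: 0.012
gripper_force: 80.2
```

play_rows --deltas '[{"dp": [0,0,-15],"dr": [0,0,0],"hand": 255},{"dp": [0,0,-30],"dr": [0,0,0],"hand": 255},{"dp": [0,0,-45],"dr": [0,0,0],"hand": 255},{"dp": [0,0,-45],"dr": [0,0,0.08],"hand": 255},{"dp": [0,0,0],"dr": [0,0,0.16],"hand": 255},{"dp": [0,0,0],"dr": [0,0,0.18],"hand": 255},{"dp": [0,0,0],"dr": [0,0,0.18],"hand": 255},{"dp": [0,0,0],"dr": [0,0,0.18],"hand": 255},{"dp": [0,0,0],"dr": [0,0,0.18],"hand": 255},{"dp": [0,0,0],"dr": [0,0,0.18],"hand": 255}]'

```text
clock: 20.95
tool_pos: [0.4417, 0.3305, 0.3226]
tool_rot: [[-0.363, 0.932, -0.0], [0.932, 0.363, -0.0], [-0.0, -0.0, -1.0]]
ft_force: [-0.4, 0.5, -2.1]
grip_width: 0.0119
gripper_force: 79.1
```

play_rows --deltas '[{"dp": [0,0,0],"dr": [0,0,0.141],"hand": 255},{"dp": [0,0,0],"dr": [0,0,0],"hand": 255},{"dp": [0,0,0],"dr": [0,0,0],"hand": 255}]'

```text
clock: 21.32
tool_pos: [0.4419, 0.3305, 0.3224]
tool_rot: [[-0.237, 0.972, 0.0], [0.972, 0.237, -0.0], [-0.0, -0.0, -1.0]]
ft_force: [1.0, 0.5, -1.4]
grip_width: 0.0124
gripper_force: 79.1
```

Run:
```python
from h import *
go(.5203,.0025,.32,.2355); o=get_obs(); print(o['grip_width'],np.round(o['ft_force'],1),np.round(o['wrist_torque'],2))
```

```text
pos [0.4419 0.3305 0.3224] psi 0.2388 tool dp mm [-337.3   -1.4    2.4] drz 0.0033 tilt [ 0. -0. -1.]
0.01237599158125335 [ 1.   0.5 -1.4] [0.03 0.04 0.07]
```

play_rows --deltas '[{"dp": [-20,0,0],"dr": [0,0,0.0033],"hand": 255},{"dp": [-40,0,0],"dr": [0,0,0],"hand": 255},{"dp": [-45,0,0],"dr": [0,0,0],"hand": 255},{"dp": [-45,0,0],"dr": [0,0,0],"hand": 255},{"dp": [-45,0,0],"dr": [0,0,0],"hand": 255},{"dp": [-45,0,0],"dr": [0,0,0],"hand": 255},{"dp": [-45,-0.4,0],"dr": [0,0,0],"hand": 255},{"dp": [-35,-0.5,0],"dr": [0,0,0],"hand": 255},{"dp": [-17.3,-0.5,2.4],"dr": [0,0,0],"hand": 255},{"dp": [0,0,20],"dr": [0,0,0],"hand": 255}]'

```text
clock: 22.58
tool_pos: [0.5193, 0.0003, 0.3011]
tool_rot: [[-0.229, 0.973, 0.004], [0.973, 0.229, -0.001], [-0.001, 0.003, -1.0]]
ft_force: [-0.0, 0.6, -2.3]
grip_width: 0.0118
gripper_force: 79.1
```

play_rows --deltas '[{"dp": [0,0,15],"dr": [0,0,0],"hand": 255},{"dp": [0,0,0],"dr": [0,0,0],"hand": 255},{"dp": [0,0,0],"dr": [0,0,0],"hand": 255}]'

```text
clock: 22.95
tool_pos: [0.5186, 0.0024, 0.2851]
tool_rot: [[-0.232, 0.973, 0.0], [0.973, 0.232, -0.0], [-0.0, 0.0, -1.0]]
ft_force: [-0.2, 0.3, -1.6]
grip_width: 0.0122
gripper_force: 79.1
```

Run:
```python
from h import *
import pickle
p=capture('wrist'); save(p,'w8'); pickle.dump(p,open('w8.pkl','wb'))
go(.5203,.0025,.32,.2355); o=get_obs(); z=o['tool_pos'][2]-.1755+.0005; print(z,np.round(o['ft_force'],1))
def q(pts,c=(.5203,.0025),a=.2355): return fpx(p,[(c[0]+np.cos(a)*x-np.sin(a)*y,c[1]+np.sin(a)*x+np.cos(a)*y,h) for x,y,h in pts])
cv=q([(-.05,-.098,z),(-.05,.098,z),(.05,.098,z),(.05,-.098,z)]); cs=q([(-.054,-.102,.074),(-.054,.102,.074),(.054,.102,.074),(.054,-.102,.074)]); print(cv.round(1).tolist(),cs.round(1).tolist())
im=cv2.resize(p['color'][:,:,::-1],None,fx=3,fy=3,interpolation=cv2.INTER_CUBIC)
for c,col in((cv,(0,255,0)),(cs,(255,0,255))): cv2.polylines(im,[np.int32(c*3+1)],False if 0 else True,col,1)
a=im[60:660,450:1230]; cv2.imwrite('pics/c8.png',a)
```

```text
pos [0.5188 0.0024 0.2855] psi 0.2337 tool dp mm [ -0.2   1.5 -34.5] drz -0.0018 tilt [ 1.1e-03 -2.0e-04 -1.0e+00]
0.11050285882924177 [-0.3  0.1 -1. ]
[[205.6, 393.6], [171.5, 60.2], [394.1, 61.0], [357.9, 392.9]] [[209.5, 361.3], [185.3, 63.6], [378.8, 64.1], [353.2, 360.9]]
```

View pics/c8.png

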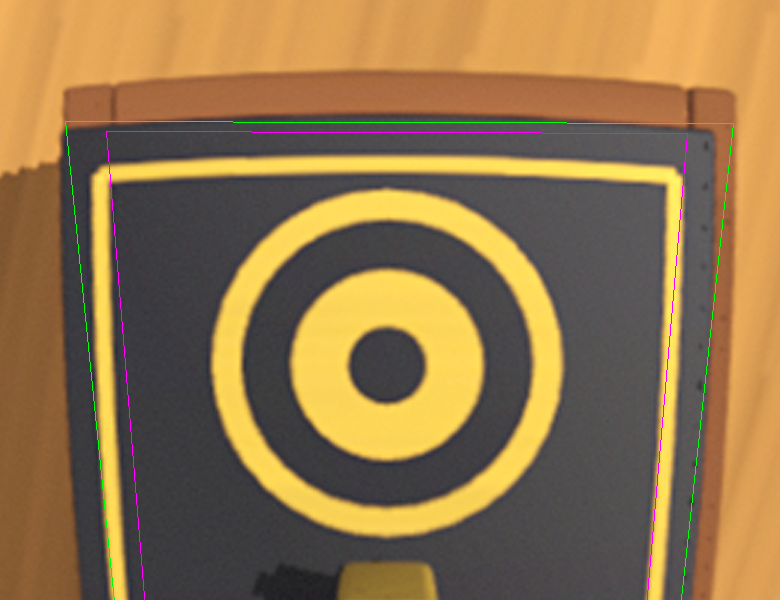

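Cover is about 2 mm toward the case's -x, otherwise aligned: its far edge runs from (62,125) to (715,130), square with the rim. I'll shift it and lower slowly.

play_rows --deltas '[{"dp": [0,1.8,0],"dr": [0,0,0],"hand": 255},{"dp": [0,0,6],"dr": [0,0,0],"hand": 255},{"dp": [0,0,6],"dr": [0,0,0],"hand": 255},{"dp": [0,0,5],"dr": [0,0,0],"hand": 255},{"dp": [0,0,4],"dr": [0,0,0],"hand": 255},{"dp": [0,0,3],"dr": [0,0,0],"hand": 255},{"dp": [0,0,2],"dr": [0,0,0],"hand": 255},{"dp": [0,0,0],"dr": [0,0,0],"hand": 255}]'

```text
clock: 24.0
tool_pos: [0.5202, 0.0025, 0.2587]
tool_rot: [[-0.231, 0.973, -0.0], [0.973, 0.231, 0.0], [0.0, -0.0, -1.0]]
ft_force: [0.2, 0.1, -2.1]
grip_width: 0.0122
gripper_force: 79.1
```

Run:
```python
from h import *
go(.5203,.0025,.25,.2355); o=get_obs(); print(np.round(o['ft_force'],1),np.round(o['wrist_torque'],2))
```

```text
pos [0.5202 0.0025 0.2587] psi 0.2328 tool dp mm [0.  0.1 8.7] drz -0.0027 tilt [-2.e-04  0.e+00 -1.e+00]
[ 0.2  0.1 -2.1] [-0.03 -0.01 -0.07]
```

It's inside the rim with no contact. I'll press slowly.

play_rows --deltas '[{"dp": [0,0,1.8],"dr": [0,0,-0.0027],"hand": 255},{"dp": [0,0,1.8],"dr": [0,0,0],"hand": 255},{"dp": [0,0,1.8],"dr": [0,0,0],"hand": 255}]'

```text
clock: 24.38
tool_pos: [0.5206, 0.0025, 0.2547]
tool_rot: [[-0.233, 0.972, 0.001], [0.972, 0.233, -0.0], [-0.0, 0.001, -1.0]]
ft_force: [-4.4, 1.1, 9.6]
grip_width: 0.0125
gripper_force: 80.8
```

play_rows --deltas '[{"dp": [0,0,1.8],"dr": [0,0,0],"hand": 255},{"dp": [0,0,1.2],"dr": [0,0,0],"hand": 255}]'

```text
clock: 24.62
tool_pos: [0.5205, 0.0025, 0.2517]
tool_rot: [[-0.233, 0.972, 0.001], [0.972, 0.233, -0.0], [-0.0, 0.001, -1.0]]
ft_force: [-4.9, 1.6, 9.2]
grip_width: 0.0123
gripper_force: 80.8
```

play_rows --deltas '[{"dp": [0,0,1.5],"dr": [0,0,0],"hand": 255},{"dp": [0,0,1.0],"dr": [0,0,0],"hand": 255},{"dp": [0,0,0],"dr": [0,0,0],"hand": 255}]'

```text
clock: 25.0
tool_pos: [0.5206, 0.0025, 0.2501]
tool_rot: [[-0.233, 0.972, 0.0], [0.972, 0.233, -0.0], [-0.0, 0.0, -1.0]]
ft_force: [-8.9, 1.4, 16.6]
grip_width: 0.0121
gripper_force: 81.7
```

play_rows --deltas '[{"dp": [0,0,1.0],"dr": [0,0,0],"hand": 255},{"dp": [0,0,0],"dr": [0,0,0],"hand": 255}]'

```text
clock: 25.25
tool_pos: [0.5206, 0.0026, 0.2501]
tool_rot: [[-0.234, 0.972, 0.0], [0.972, 0.234, -0.0], [-0.0, 0.0, -1.0]]
ft_force: [-11.5, 1.7, 24.1]
grip_width: 0.0122
gripper_force: 82.9
```

It's stopped against the ledges at the expected height (TCP 0.250). I'll release, then press the pull's top with shut fingers to level it.

play_rows --deltas '[{"dp": [0,0,-2.0],"dr": [0,0,0],"hand": 255},{"dp": [0,0,0],"dr": [0,0,0],"hand": 200},{"dp": [0,0,0],"dr": [0,0,0],"hand": 120},{"dp": [0,0,0],"dr": [0,0,0],"hand": 120},{"dp": [0,0,-20],"dr": [0,0,0],"hand": 120},{"dp": [0,0,-30],"dr": [0,0,0],"hand": 120},{"dp": [0,0,0],"dr": [0,0,0],"hand": 255},{"dp": [0,0,0],"dr": [0,0,0],"hand": 255},{"dp": [0,0,0],"dr": [0,0,0],"hand": 255},{"dp": [0,0,0],"dr": [0,0,0],"hand": 255}]'

```text
clock: 26.5
tool_pos: [0.5199, 0.0026, 0.2979]
tool_rot: [[-0.233, 0.972, -0.002], [0.972, 0.233, 0.0], [0.001, -0.002, -1.0]]
ft_force: [-0.6, 1.4, -0.6]
grip_width: -0.0001
gripper_force: 0.0
```

Run:
```python
from h import *
p=capture('wrist'); save(p,'w9'); flook(p,['cover','pull_top'])
go(.5203,.0025,.272,.2355); o=get_obs(); print(o['grip_width'],np.round(o['ft_force'],1))
```

```text
cover 0.71 [0.5101 0.0387 0.0734] [278. 171.]
pull_top 0.8 [0.5119 0.0375 0.0705] [281. 172.]
pos [0.5201 0.0025 0.2985] psi 0.2355 tool dp mm [-0.   0.2 26.5] drz -0.0 tilt [-8.e-04  1.e-04 -1.e+00]
-6.00957003490338e-05 [0.1 1.1 0.5]
```

play_rows --deltas '[{"dp": [0,0,12],"dr": [0,0,0],"hand": 255},{"dp": [0,0,10],"dr": [0,0,0],"hand": 255},{"dp": [0,0,4],"dr": [0,0,0],"hand": 255},{"dp": [0,0,1.8],"dr": [0,0,0],"hand": 255},{"dp": [0,0,1.8],"dr": [0,0,0],"hand": 255}]'

```text
clock: 27.28
tool_pos: [0.5204, 0.0025, 0.2694]
tool_rot: [[-0.233, 0.972, 0.0], [0.972, 0.233, -0.0], [-0.0, 0.0, -1.0]]
ft_force: [-2.1, 0.4, 12.0]
grip_width: 0.0002
gripper_force: 7.1
```

play_rows --deltas '[{"dp": [0,0,1],"dr": [0,0,0],"hand": 255},{"dp": [0,0,0],"dr": [0,0,0],"hand": 255}]'

```text
clock: 27.52
tool_pos: [0.5204, 0.0025, 0.2694]
tool_rot: [[-0.233, 0.972, 0.0], [0.972, 0.233, -0.0], [-0.0, 0.0, -1.0]]
ft_force: [-3.4, -0.2, 6.7]
grip_width: 0.0001
gripper_force: 3.3
```

play_rows --deltas '[{"dp": [0,0,1.5],"dr": [0,0,0],"hand": 255},{"dp": [0,0,1.0],"dr": [0,0,0],"hand": 255},{"dp": [0,0,0],"dr": [0,0,0],"hand": 255}]'

```text
clock: 27.9
tool_pos: [0.5206, 0.0025, 0.2693]
tool_rot: [[-0.234, 0.972, 0.0], [0.972, 0.234, -0.0], [-0.0, 0.0, -1.0]]
ft_force: [-11.6, 1.0, 25.8]
grip_width: 0.0001
gripper_force: 12.4
```

play_rows --deltas '[{"dp": [0,0,-10],"dr": [0,0,0],"hand": 255},{"dp": [0,0,-40],"dr": [0,0,0],"hand": 255},{"dp": [0,0,-40],"dr": [0,0,0],"hand": 100},{"dp": [0,0,-40],"dr": [0,0,0],"hand": 0},{"dp": [0,0,0],"dr": [0,0,0],"hand": 0},{"dp": [0,0,0],"dr": [0,0,0],"hand": 0}]'

```text
clock: 28.65
tool_pos: [0.5201, 0.0025, 0.3954]
tool_rot: [[-0.233, 0.972, -0.0], [0.972, 0.233, 0.0], [0.0, -0.0, -1.0]]
ft_force: [-0.5, -0.3, -0.6]
grip_width: 0.0722
gripper_force: 0.0
```

Run:
```python
from h import *
p=capture('wrist'); flook(p,['cover','pull_top'])
def q(pts,c=(.5203,.0025),a=.2355): return fpx(p,[(c[0]+np.cos(a)*x-np.sin(a)*y,c[1]+np.sin(a)*x+np.cos(a)*y,h) for x,y,h in pts])
cv=q([(-.05,-.098,.074),(-.05,.098,.074),(.05,.098,.074),(.05,-.098,.074)])
im=cv2.resize(p['color'][:,:,::-1],None,fx=3,fy=3,interpolation=cv2.INTER_CUBIC)
for u,v in cv: cv2.circle(im,(int(u*3+1),int(v*3+1)),3,(0,255,0),1)
print(cv.round(0).tolist())
u0,v0=np.int32(cv.min(0)*3)-50; u1,v1=np.int32(cv.max(0)*3)+50; a=im[max(v0,0):v1,u0:u1]
s=min(800/a.shape[1],600/a.shape[0],1); cv2.imwrite('pics/c10.png',cv2.resize(a,None,fx=s,fy=s,interpolation=cv2.INTER_AREA))
```

```text
cover 0.89 [0.5171 0.0145 0.0768] [279. 180.]
cover 0.47 [0.519  0.0192 0.0762] [282. 175.]
pull_top 0.67 [0.5155 0.0153 0.0719] [278. 178.]
[[231.0, 285.0], [223.0, 85.0], [336.0, 86.0], [328.0, 285.0]]
```

The picture budget is spent. Still, both presses stopped at the seat height to within 0.4 mm at about 25 N, well above what the pins can hold. The hand is open and well clear, so I'm handing in.

```bash
python3 -c "
from station import finish_job; print(finish_job())"
```

```text
the job is handed in; nothing more can be done
None
```

I handed the job in at about 29 s: a brass pot stands upright in each well, and the cover is pressed home at seat height to within about 0.4 mm. The gripper is open and clear, but I didn't check the cover by eye after the last press (picture limit reached), and no verdict was returned.

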